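# Unload the bonding fixture

## Task

The glue has cured, so take the bonding fixture apart: lift the steel ring weight off and park it in the green dish first, then lift the black pressure plate straight up off its two dowels, keeping it level, and lay it flat in the white cork-lined tray. After that put the round orange cap in the orange tray with the round recess and the square blue block in the blue tray with the square recess. Set every part down flat inside its place rather than letting it drop, and do not knock over the glue bottle.

Things in the scene. Friction and masses are not known exactly. Their poses are not given: they have to be found in the camera images.
- fixture: Fixed aluminium base 110 x 244 x 16 mm, origin centre of underside, long axis y, z up. Dowels d 10 mm at y = +-88 mm, tips 40 mm above the bench. Two like square nests at y = +-54 mm: 48 mm inside, floor 16 mm up, lips 5 mm; either may hold either glued part. Stack from below: glued parts in the nests, plate on both (underside 26 mm up), ring weight on the plate.
- weight: Bright steel ring, 60 mm outside, bore 34 mm, 28 mm high, about 0.4 kg; origin centre of underside, z up. Starts on the plate around its post: underside 34 mm above the bench, post top 78 mm; lift it straight over the post. Grip its outside, fingers closing along the fixture's x: along y the bosses of the glued parts (tops 54 mm above the bench) are in the way.
- plate: Black anodised plate 70 x 200 x 8 mm, 0.35 kg, origin centre of underside, long axis y, z up; same turned half round. Grip it by the yellow square post in its middle, 20 x 20 mm, faces along x and y, 8 to 52 mm above the underside. 11 mm holes at y = +-88 mm fit the dowels; it clears them after rising 14 mm, and after 28 mm the bosses in its 31 mm square windows (y = +-54 mm).
- cap: Round glued part, about 0.06 kg: flange d 44 mm, 10 mm thick, aluminium below and orange above; on it an orange round boss, d 24 mm, from 10 to 38 mm above its underside: grip this. Origin centre of underside, z up. Starts in one nest of the fixture; a dowel stands 34 mm from its centre there, so close the fingers along the fixture's x.
- block: Square glued part, about 0.07 kg: flange 44 x 44 x 10 mm, aluminium below and blue above; on it a blue square boss 24 x 24 mm, faces along x and y, 10 to 38 mm above its underside: grip this. Origin centre of underside, z up. Starts in the other nest, square to the fixture within a few degrees; a dowel is 34 mm from its centre there, so close the fingers along the fixture's x.
- dish: Place of the ring weight: round green dish with a white felt floor, 92 mm outside and 80 mm inside diameter, floor 6 mm and rim 16 mm above the bench; fixed. Origin at the centre of its underside, z up.
- plate_tray: Place of the pressure plate: oblong white tray with a cork floor, fixed; 94 x 224 mm inside, floor 6 mm and rim 16 mm above the bench. Origin at the centre of its underside, long axis = its own y, z up.
- round_tray: Place of the round cap: orange tray 90 x 90 x 14 mm with a round recess, 64 mm in diameter, its white floor 6 mm above the bench; fixed. Origin at the centre of its underside, z up.
- square_tray: Place of the square block: blue tray 90 x 90 x 14 mm with a square recess, 64 x 64 mm with sides along its x and y, its white floor 6 mm above the bench; fixed. Origin at the centre of its underside, z up.
- glue: White glue bottle with a yellow band and a pointed red cap, 38 mm in diameter and 116 mm high, standing loose between the other things; origin at the centre of its underside, z up. Not to be knocked over.
Not all that is in view belongs to the job. What is shaped like the plate but pink or turquoise is not meant.

How it is judged:
By the outcome, as a careful person would: the job done as asked, in the order asked, and still so for the second after the job is handed in, with the robot touching nothing.
It also fails if it takes over 128 s, if anything falls off the work surface, if the arm or the gripper's body presses on something with over 40 N, if the wrist force passes 120 N, or if a joint passes its speed limit or range.

## Robot

A 7-joint arm with a two-finger parallel gripper is mounted at the origin on the work surface. World frame = base frame: x ahead of the robot, y to its left, z up, the work surface at z = 0. Lengths are in m, angles in rad, forces in N, time in s.
With the tool pointing down it reaches from about 0.425 to 0.875 m from the base axis. Payload 9.9 kg.
Tool frame: the origin (TCP) lies at the very end of the fingers, on their centre line; the grasp point (between the pads) lies 19 mm behind it (manip.tcp_to_grasp is the distance from the TCP to the grasp point, in m); z points along the fingers, y is the line along which they close (so a half turn about z gives the same grasp; the last joint's range is limited). The gripper opens to 85 mm and grips with 20 to 120 N. Pads are 22 mm wide; open, the fingers measure 114 mm over their backs; the gripper's body (76 mm by 85 mm) begins 54 mm behind the grasp point. The pads swing forward as they close: fully open they stand 13 mm farther back than shut.
Start: joints at [1.181, 0.576, 0.025, 1.437, -0.015, 1.129, -0.057], TCP at [0.203, -0.644, 0.231] pointing down, gripper open.
Joint ranges: [-2.76, 2.76], [-0.34, 2.15], [-1.52, 1.57], [0.19, 2.46], [-1.09, 4.23], [0.17, 1.99], [-2.82, 2.82]. Speed limits (rad/s): [2.22, 2.22, 3.01, 3.01, 3.14, 3.14, 3.14].

## Interface

Orientations are given as a rotation vector (axis times angle).
In Python, from station import manip, viewer gives the robot as it stands.
- The arm moves only by the tool play_rows, never from a script. Its arguments are lists of equal length, an entry for each row: "travel": the shift along the tool's x, y, z in mm, a list of three; "turn": the turn, a rotation vector about the tool's x, y, z in rad, a list of three. In form: {"travel": [[tx, ty, tz], ...], "turn": [[ax, ay, az], ...]}. A call has exactly 10 rows; each row shifts and turns the commanded pose from where the row before left it, along the tool's axes as they then stand; what a row does not reach is not made up. A row lasts 1/8 s, in which the tool goes at most 62.5 mm and 10.7 degrees, less where a joint would pass 70% of its speed; a pose out of reach is approached as far as the arm can. A call with a gripper value outside its range is refused whole. "hand" is the closure, from 0 (fully open) to 1 (shut), set as the call begins (left out, the last holds). The fingers move at their own pace and stop on an object; "newtons" is the grip in N (left out, the last holds). Time passes only in rows, so rows that do not move let the fingers close, or fill a call up. It gives the time, the measured TCP pose, the force, the opening and the grip force at its end, in the units of the state.
- manip.state(): the state, without advancing time (a new reading comes with each control period).
- viewer.grab_frame(name): name is "scene" or "side" or "wrist"; returns the picture (384x512x3 uint8, blue, green, red); there is no depth.
- viewer.camera_params(name): a dict with "fov_y" (degrees; the focal length in pixels is half the picture's height over the tangent of half this angle, whatever the lens; pixels are square), "cx", "cy" (the principal point, pixels), "k1" (the pictures are not rectified: a ray, as slopes to the right and down, at radius r is drawn at 1 + k1 r^2 times it, then the intrinsics apply), "rvec" (rotation vector, rad) and "tvec" (3), from world to camera coordinates, as OpenCV has them; the wrist camera has in their place "T_tool_cam" (4x4, takes a point from camera to tool coordinates, whose origin is the TCP and whose axes are the flange's). Camera axes: x right, y down, z forward; pixel columns grow to the right and rows downward; lengths in m; the calibration is good to about 2 mm. A picture is of the moment at which its call begins: read the wrist's pose just before it. camera_params takes no time and is no camera call.
- manip.close_job(): hands the job in; it is judged then, once.
The state is a dict: "time": time; "joints": joint angles; "qd": joint speeds; "effort": joint torques, N m; "tool_pos": TCP position; "ee_rot": TCP orientation; "contact_force": force on the tool from outside, world axes, zero at the start; "torque": the same for the moment, N m; "grip_width": finger opening in m; "finger_force": force on a finger pad.
Only numpy, scipy, OpenCV 4.12 (cv2) and the standard library are available. Lean on these libraries where they do the work, as an engineer would, in place of code of your own. Each camera call takes 0.05 s, during which the arm holds its last target. There are 200 camera calls.

## Working session

There is one attempt and no reset: what is moved stays moved. The work goes in short steps, Python scripts to look and compute and a tool call to move; the robot and the scene stay as the last step left them, time stands still between calls to the robot, and variables do not carry over. Pictures are saved under pics/ and viewed, at most 14 in all, crops included, and the job is handed in when it is done.

Besides the shell and the picture viewer there is one more tool, called as a command line: name --argument value ..., lists and objects as JSON in quotes. play_rows: Moves the arm, as the interface text tells. Its arguments: {"type":"object","properties":{"travel":{"type":"array"},"turn":{"type":"array"},"hand":{"type":"number"},"newtons":{"type":"number"}},"required":["travel","turn"]}

```bash
ls; mkdir -p pics
cat > h.py <<'E'
import numpy as np, cv2
from scipy.spatial.transform import Rotation as R
from station import manip, viewer
def save(n,f):
    im=viewer.grab_frame(n); cv2.imwrite(f,im); return im
def K(p,h=384):
    f=h/2/np.tan(np.radians(p['fov_y'])/2); return f
def pose(p,st=None):
    if 'rvec' in p:
        Rm=cv2.Rodrigues(np.array(p['rvec'],float))[0]; return Rm,np.array(p['tvec'],float).ravel()
    T=np.eye(4);T[:3,:3]=R.from_rotvec(st['ee_rot']).as_matrix();T[:3,3]=st['tool_pos']
    M=np.linalg.inv(T@np.array(p['T_tool_cam'])); return M[:3,:3],M[:3,3]
def project(p,X,st=None):
    Rm,t=pose(p,st); c=np.atleast_2d(X)@Rm.T+t; s=c[:,:2]/c[:,2:]; r2=(s**2).sum(1,keepdims=True)
    return s*(1+p['k1']*r2)*K(p)+[p['cx'],p['cy']]
def unproj(p,uv,z,st=None):
    Rm,t=pose(p,st); f=K(p); d=(np.atleast_2d(uv)-[p['cx'],p['cy']])/f; s=d.copy()
    for _ in range(30): s=d/(1+p['k1']*(s**2).sum(1,keepdims=True))
    ray=np.c_[s,np.ones(len(s))]@Rm; o=-Rm.T@t
    z=np.broadcast_to(z,len(s))
    return o+ray*((z-o[2])/ray[:,2])[:,None]
E
python3 - <<'E'
from h import *
for n in('scene','side','wrist'):
    save(n,f'pics/{n}0.png'); print(n,viewer.camera_params(n))
s=manip.state();print(s, manip.tcp_to_grasp)
E
```

```text
pics
scene {'fov_y': 47.06678604596064, 'cx': 267.65674407130007, 'cy': 187.79167578240143, 'k1': -0.06828205388394994, 'rvec': array([ 2.22944761,  0.85889426, -0.35755827]), 'tvec': array([-0.23819623, -0.23452318,  1.41013346])}
side {'fov_y': 46.639034874773536, 'cx': 256.6280844135243, 'cy': 196.8063113473846, 'k1': -0.1495956030871377, 'rvec': array([ 0.30007055, -2.76833651,  1.2552586 ]), 'tvec': array([0.42511054, 0.17365055, 0.98585854])}
wrist {'fov_y': 68.32035510327682, 'cx': 255.30448788318998, 'cy': 188.7725821227871, 'k1': -0.040784818964603016, 'T_tool_cam': array([[ 2.73510809e-04, -9.64179324e-01, -2.65251118e-01,
         6.72822047e-02],
       [ 9.99999952e-01,  2.25474253e-04,  2.11547396e-04,
         1.27855905e-03],
       [-1.44162327e-04, -2.65251163e-01,  9.64179340e-01,
        -1.42910001e-01],
       [ 0.00000000e+00,  0.00000000e+00,  0.00000000e+00,
         1.00000000e+00]])}
{'time': 0.15, 'joints': array([ 1.18117698,  0.57634685,  0.02483194,  1.43769781, -0.01498434,
        1.12901811, -0.0564811 ]), 'qd': array([-3.81361311e-04, -1.01746656e-03,  1.40551148e-03, -2.51010475e-03,
        1.09854316e-03,  4.33707600e-04, -2.64079604e-05]), 'effort': array([ 4.54550871e-03, -7.66267347e+01,  2.25380570e+00, -2.86185908e+01,
        1.57342694e-02,  9.88209009e-03,  2.60663495e-05]), 'tool_pos': array([ 0.20313731, -0.64334901,  0.23064111]), 'ee_rot': array([-3.10367515e+00, -4.78431230e-01,  4.10746891e-04]), 'contact_force': array([-0.32992164,  0.17370918, -0.83614909]), 'torque': array([ 0.0399555 , -0.05836151,  0.00895588]), 'finger_force': 0.0, 'grip_width': 0.0851534376135534} 0.0187
```

View pics/scene0.png

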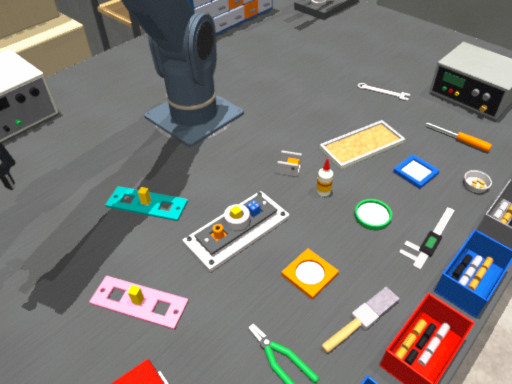

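View pics/side0.png

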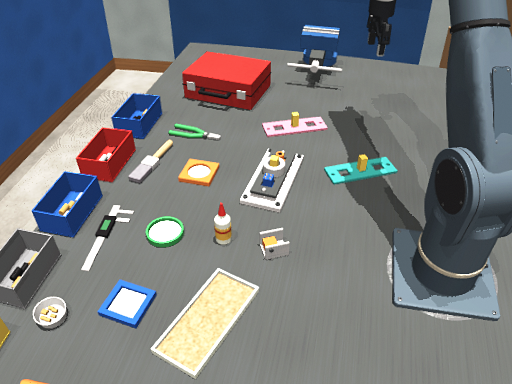

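Scene view: the fixture is at (236,229) with the ring weight at (236,214), the orange cap at (218,232) and the blue block at (254,208). The targets are:
- dish (373,213)
- cork tray (362,143)
- orange tray (310,272)
- blue tray (416,171)
- glue bottle (325,178)

Possible mix-ups for the plate are turquoise (146,203), pink (138,300) and black (236,229). I choose the black one, which is in the fixture. For the blue block and tray, the bins at (475,270) and the one at the bottom are not meant. I'll check this in close crops.

Run:
```python
import cv2
a=cv2.imread('pics/scene0.png')[115:305,175:445]; cv2.imwrite('pics/c1.png',cv2.resize(a,(783,551),interpolation=cv2.INTER_CUBIC))
b=cv2.imread('pics/side0.png')[140:375,90:310]; cv2.imwrite('pics/c2.png',cv2.resize(b,(550,588),interpolation=cv2.INTER_CUBIC))
```

```text
(no output)
```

View pics/c1.png

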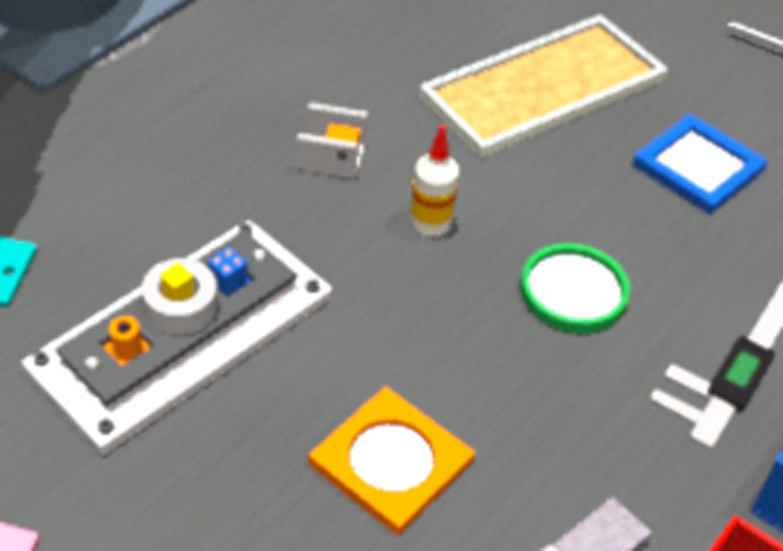

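View pics/c2.png

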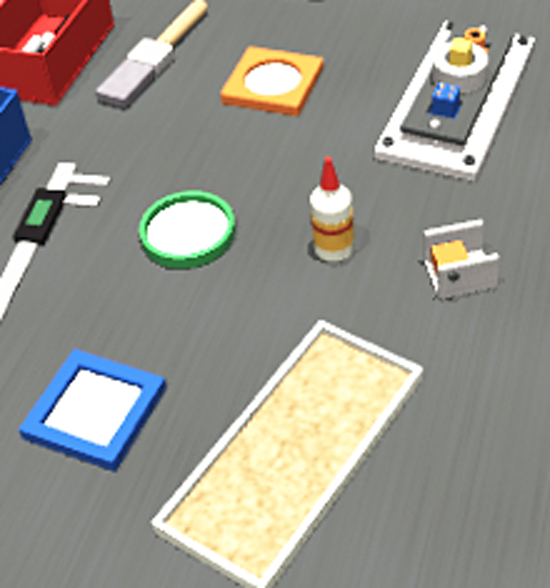

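```bash
cat > m.py <<'E'
from h import *
P=viewer.camera_params
def c(n,pts,z):
    a=np.array(pts,float)
    uv=a/2.9+[175,115] if n=='scene' else a/2.5+[90,140]
    return unproj(P(n),uv-0.3,z)[:,:2]
def quad(name,z,s,d):
    for n,q in(('scene',s),('side',d)):
        X=c(n,q,z); m=X.mean(0); e=[X[1]-X[0],X[2]-X[1],X[3]-X[2],X[0]-X[3]]
        print(name,n,m.round(4),[(round(np.hypot(*v),3),round(np.degrees(np.arctan2(v[1],v[0]))%180,1)) for v in e])
quad('fix',.016,[(24,363),(104,441),(330,290),(249,222)],[(376,150),(474,172),(533,38),(447,22)])
quad('ptray',.016,[(421,88),(484,146),(666,69),(601,15)],[(155,522),(262,582),(422,370),(322,321)])
quad('round',.014,[(309,457),(397,523),(475,455),(386,387)],[(222,100),(302,108),(323,57),(253,46)])
quad('sq',.014,[(634,160),(709,206),(766,163),(690,115)],[(20,432),(114,463),(165,379),(76,350)])
for nm,z,s,d in(('dish',.016,(575,284),(187,228)),('gluetip',.116,(441,127),(329,158)),('post',.078,(178,277),(461,45)),('dowA',.04,(259,255),(434,123)),('dowB',.04,(92,363),(0,0))):
    print(nm,c('scene',[s],z).round(4),c('side',[d],z).round(4))
E
python3 m.py
```

```text
fix scene [ 0.4436 -0.2437] [(np.float64(0.104), np.float64(175.7)), (np.float64(0.236), np.float64(83.0)), (np.float64(0.107), np.float64(172.9)), (np.float64(0.241), np.float64(83.6))]
fix side [ 0.4409 -0.2429] [(np.float64(0.105), np.float64(173.9)), (np.float64(0.244), np.float64(83.7)), (np.float64(0.105), np.float64(174.6)), (np.float64(0.242), np.float64(83.6))]
ptray scene [0.4881 0.2319] [(np.float64(0.101), np.float64(163.7)), (np.float64(0.233), np.float64(72.4)), (np.float64(0.104), np.float64(160.8)), (np.float64(0.238), np.float64(73.2))]
ptray side [0.4859 0.2294] [(np.float64(0.099), np.float64(163.5)), (np.float64(0.228), np.float64(71.3)), (np.float64(0.103), np.float64(161.1)), (np.float64(0.232), np.float64(72.3))]
round scene [ 0.6524 -0.226 ] [(np.float64(0.086), np.float64(179.8)), (np.float64(0.087), np.float64(85.0)), (np.float64(0.091), np.float64(176.8)), (np.float64(0.091), np.float64(88.7))]
round side [ 0.6478 -0.2253] [(np.float64(0.09), np.float64(3.5)), (np.float64(0.094), np.float64(91.9)), (np.float64(0.086), np.float64(177.8)), (np.float64(0.102), np.float64(89.4))]
sq scene [0.6649 0.2292] [(np.float64(0.084), np.float64(174.9)), (np.float64(0.09), np.float64(82.0)), (np.float64(0.09), np.float64(171.7)), (np.float64(0.095), np.float64(85.5))]
sq side [0.6614 0.2329] [(np.float64(0.089), np.float64(174.7)), (np.float64(0.089), np.float64(83.8)), (np.float64(0.089), np.float64(173.0)), (np.float64(0.091), np.float64(83.9))]
dish [[0.6625 0.0139]] [[0.6575 0.0215]]
gluetip [[0.5163 0.0024]] [[0.5158 0.0006]]
post [[ 0.4459 -0.2452]] [[ 0.4408 -0.2431]]
dowA [[ 0.4535 -0.1587]] [[ 0.4515 -0.1551]]
dowB [[ 0.4344 -0.332 ]] [[ 1.0128 -0.2691]]
```

The crops confirm it: black plate with windows, steel ring around the yellow post at c1 (178,290), cap at the (125,340) end, block at the (230,270) end and white dowel tips at (92,363) and (259,255). Both cameras agree on the poses to within a few mm. Next I move over the fixture for a wrist view.

```bash
cat >> h.py <<'E'
def plan(x,y,z,yawdeg,pr=True):
    """finger (tool y) line at world angle yawdeg; rotate first, then travel in the new frame"""
    s=manip.state(); A=R.from_rotvec(s['ee_rot']); best=None
    for k in(0,180):
        a=np.radians(yawdeg+k); ty=np.array([np.cos(a),np.sin(a),0]); tz=np.array([0,0,-1.]); tx=np.cross(ty,tz)
        B=R.from_matrix(np.c_[tx,ty,tz]); d=(A.inv()*B).as_rotvec()
        if best is None or abs(d[2])<abs(best[0][2]): best=(d,B)
    d,B=best; t=B.inv().apply(np.array([x,y,z])-s['tool_pos'])*1000
    print('pos',s['tool_pos'].round(4),'j7',s['joints'][6].round(2),'turn',d.round(4),'then travel mm',t.round(1),'t',round(s['time'],1))
E
python3 -c "
from h import *
plan(.442,-.2435,.25,-6.35)
print(R.from_rotvec(manip.state()['ee_rot']).as_matrix().round(3))"
```

```text
pos [ 0.2031 -0.6433  0.2306] j7 -0.06 turn [-1.2000e-03 -7.0000e-04 -1.1541e+00] then travel mm [423.8 193.2 -19.4] t 0.1
[[ 0.954  0.301 -0.   ]
 [ 0.301 -0.954  0.001]
 [-0.    -0.001 -1.   ]]
```

play_rows --travel '[[0,0,0],[0,0,0],[0,0,0],[0,0,0],[0,0,0],[0,0,0],[0,0,0],[42,19,-2],[42,19,-2],[42,19,-2]]' --turn '[[0,0,-0.165],[0,0,-0.165],[0,0,-0.165],[0,0,-0.165],[0,0,-0.165],[0,0,-0.165],[0,0,-0.164],[0,0,0],[0,0,0],[0,0,0]]' --hand 0 --newtons 60

```text
time: 1.4
tool_pos: [0.2743, -0.5234, 0.2371]
ee_rot: [-2.341, -2.094, -0.0]
contact_force: [1.0, -0.5, 0.2]
grip_width: 0.0855
finger_force: 0.0
```

play_rows --travel '[[42,19,-2],[42,19,-2],[42,19,-2],[42,19,-2],[42,19,-2],[42,19,-2],[42,19,-2],[0,0,0],[0,0,0],[0,0,0]]' --turn '[[0,0,0],[0,0,0],[0,0,0],[0,0,0],[0,0,0],[0,0,0],[0,0,0],[0,0,0],[0,0,0],[0,0,0]]'

```text
time: 2.65
tool_pos: [0.4378, -0.2485, 0.2511]
ee_rot: [-2.343, -2.092, 0.001]
contact_force: [0.4, -0.6, -0.3]
grip_width: 0.0855
finger_force: 0.0
```

```bash
python3 -c "
from h import *
plan(.442,-.2435,.25,-6.35)
s=manip.state();im=viewer.grab_frame('wrist');np.save('s1.npy',s,allow_pickle=True)
cv2.imwrite('pics/w1.png',cv2.resize(im,(800,600),interpolation=cv2.INTER_CUBIC))
print(project(viewer.camera_params('wrist'),[[.442,-.2435,.078],[.4525,-.157,.04],[.4344,-.332,.04]],s)*1.5625)"
```

```text
pos [ 0.4378 -0.2485  0.2511] j7 0.15 turn [-0.0007  0.0003 -0.0023] then travel mm [5.5 3.6 1.1] t 2.6
[[403.07602899 259.76692088]
 [403.83126925 137.5289511 ]
 [405.24277277 352.91526163]]
```

View pics/w1.png

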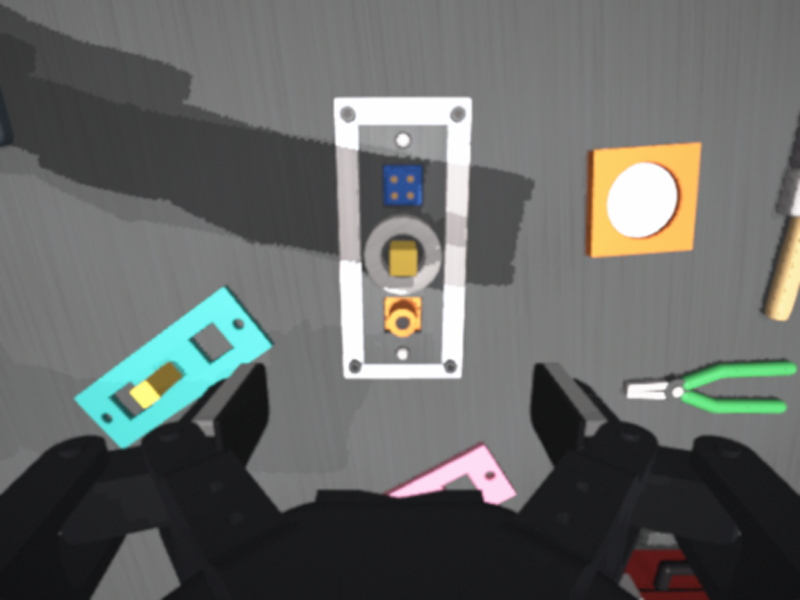

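The wrist view shows the dowels at (403,140) and (403,354), the ring at (402,254), block at (403,185) and cap at (403,320). They sit almost exactly where predicted.

```bash
python3 -c "
from h import *
s=np.load('s1.npy',allow_pickle=True).item();P=viewer.camera_params('wrist')
D=unproj(P,np.array([[403,139.5],[403,354]])/1.5625,.040,s);print(D,D.mean(0),np.degrees(np.arctan2(*(D[0]-D[1])[[1,0]])),np.hypot(*(D[0]-D[1])[:2]))
C=unproj(P,np.array([[334,98],[471,97],[461,378],[345,378]])/1.5625,.016,s);print(C.round(4),C.mean(0), [np.degrees(np.arctan2(*(C[a]-C[b])[[1,0]])) for a,b in((1,0),(2,3),(1,2),(0,3))])
m=D.mean(0)
plan(m[0],m[1],.15,-6.35)
"
```

```text
[[ 0.45171434 -0.15835077  0.04      ]
 [ 0.43236741 -0.33278508  0.04      ]] [ 0.44204088 -0.24556793  0.04      ] 83.67105541255685 0.17550393405382878
[[ 0.401  -0.119   0.016 ]
 [ 0.5095 -0.1305  0.016 ]
 [ 0.4828 -0.3732  0.016 ]
 [ 0.3747 -0.361   0.016 ]] [ 0.44200623 -0.24591738  0.016     ] [np.float64(-6.062004818581409), np.float64(-6.456960211586754), np.float64(83.72573793542001), np.float64(83.80838355897635)]
pos [ 0.4379 -0.2485  0.2511] j7 0.15 turn [-0.0005  0.0002 -0.0023] then travel mm [  3.3   3.8 101.1] t 2.7
```

play_rows --travel '[[3.5,4,0],[0,0,30],[0,0,30],[0,0,30],[0,0,30],[0,0,25],[0,0,20],[0,0,15],[0,0,10],[0,0,6]]' --turn '[[0,0,-0.001],[0,0,0],[0,0,0],[0,0,0],[0,0,0],[0,0,0],[0,0,0],[0,0,0],[0,0,0],[0,0,0]]'

```text
time: 3.95
tool_pos: [0.4431, -0.2443, 0.055]
ee_rot: [-2.34, -2.096, -0.0]
contact_force: [-0.4, 0.1, -0.2]
grip_width: 0.0853
finger_force: 0.0
```

play_rows --travel '[[0,0,4],[0,0,3],[0,0,2],[0,0,0],[0,0,0],[0,0,0],[0,0,0],[0,0,0],[0,0,0],[0,0,0]]' --turn '[[0,0,0],[0,0,0],[0,0,0],[0,0,0],[0,0,0],[0,0,0],[0,0,0],[0,0,0],[0,0,0],[0,0,0]]'

```text
time: 5.2
tool_pos: [0.4429, -0.2443, 0.0463]
ee_rot: [2.34, 2.096, 0.0]
contact_force: [-0.3, -0.4, 0.1]
grip_width: 0.0852
finger_force: 0.0
```

```bash
python3 -c "
from h import *
plan(.442,-.2453,.043,-6.3)
im=viewer.grab_frame('side')[120:260,200:360]
w=viewer.grab_frame('wrist')
cv2.imwrite('pics/c3.png',np.hstack([cv2.resize(im,(400,350)),cv2.resize(w,(400,350))]))"
```

```text
pos [ 0.4429 -0.2443  0.0463] j7 -0.04 turn [ 0. -0. -0.] then travel mm [-1.1 -0.8  3.3] t 5.2
```

View pics/c3.png

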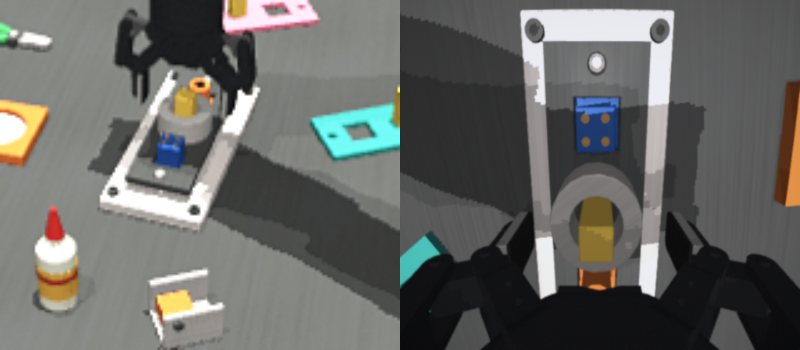

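The fingers straddle the ring, which is centred between them, and the tips are clear of the plate. I'll go down 3 mm and grip.

play_rows --travel '[[-1,-1,3],[0,0,0],[0,0,0],[0,0,0],[0,0,0],[0,0,0],[0,0,0],[0,0,0],[0,0,0],[0,0,0]]' --turn '[[0,0,0],[0,0,0],[0,0,0],[0,0,0],[0,0,0],[0,0,0],[0,0,0],[0,0,0],[0,0,0],[0,0,0]]'

```text
time: 6.55
tool_pos: [0.4418, -0.2452, 0.0433]
ee_rot: [-2.34, -2.096, -0.0]
contact_force: [0.8, 0.1, -0.7]
grip_width: 0.0855
finger_force: 0.0
```

play_rows --travel '[[0,0,0],[0,0,0],[0,0,0],[0,0,0],[0,0,0],[0,0,0],[0,0,0],[0,0,0],[0,0,0],[0,0,0]]' --turn '[[0,0,0],[0,0,0],[0,0,0],[0,0,0],[0,0,0],[0,0,0],[0,0,0],[0,0,0],[0,0,0],[0,0,0]]' --hand 1 --newtons 60

```text
time: 7.8
tool_pos: [0.4416, -0.2452, 0.044]
ee_rot: [2.34, 2.096, -0.001]
contact_force: [-3.3, 0.8, 11.9]
grip_width: 0.0582
finger_force: 61.2
```

```bash
python3 -c "
from h import *
plan(.442,-.2453,.043,-6.3)
im=viewer.grab_frame('side')[120:260,200:360]
w=viewer.grab_frame('wrist')
cv2.imwrite('pics/c4.png',np.hstack([cv2.resize(im,(400,350)),cv2.resize(w,(400,350))]))"
```

```text
pos [ 0.4416 -0.2452  0.044 ] j7 -0.04 turn [-0.0001  0.0005  0.0002] then travel mm [-0.1  0.4  1. ] t 7.8
```

View pics/c4.png

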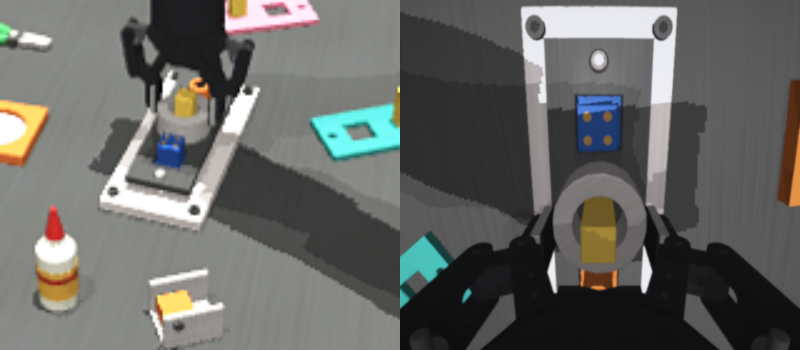

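play_rows --travel '[[0,0,-3],[0,0,-4],[0,0,-6],[0,0,-8],[0,0,-10],[0,0,-12],[0,0,-14],[0,0,-14],[0,0,-10],[0,0,-5]]' --turn '[[0,0,0],[0,0,0],[0,0,0],[0,0,0],[0,0,0],[0,0,0],[0,0,0],[0,0,0],[0,0,0],[0,0,0]]'

```text
time: 9.15
tool_pos: [0.442, -0.2453, 0.1301]
ee_rot: [2.34, 2.095, 0.0]
contact_force: [0.3, -0.1, -4.4]
grip_width: 0.0581
finger_force: 64.7
```

```bash
python3 -c "
from h import *
plan(.660,.018,.17,-6.3)
im=viewer.grab_frame('side')[100:240,200:360]
w=viewer.grab_frame('wrist')
cv2.imwrite('pics/c5.png',np.hstack([cv2.resize(im,(400,350)),cv2.resize(w,(400,350))]))"
```

```text
pos [ 0.442  -0.2453  0.1301] j7 0.04 turn [ 0.0008  0.0003 -0.0002] then travel mm [285.6 187.8 -39.9] t 9.2
```

View pics/c5.png

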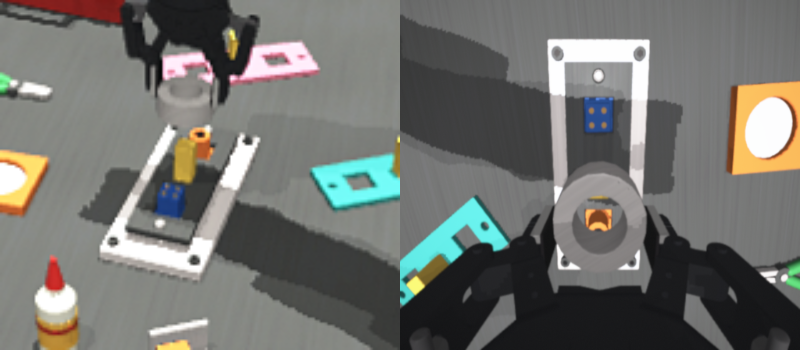

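The ring is clear of the post and held level. I'll travel towards the dish and stop 80 mm short to look at it with the wrist camera.

play_rows --travel '[[0,0,-20],[0,0,-20],[26,23,0],[26,23,0],[26,23,0],[26,23,0],[26,24,0],[26,24,0],[26,24,0],[25,24,0]]' --turn '[[0,0,0],[0,0,0],[0,0,0],[0,0,0],[0,0,0],[0,0,0],[0,0,0],[0,0,0],[0,0,0],[0,0,0]]'

```text
time: 10.5
tool_pos: [0.6518, -0.0592, 0.1683]
ee_rot: [-2.339, -2.096, 0.002]
contact_force: [0.1, 0.0, -3.4]
grip_width: 0.0582
finger_force: 65.5
```

```bash
cat >> h.py <<'E'
def wsnap(f=None):
    s=manip.state(); im=viewer.grab_frame('wrist'); P=viewer.camera_params('wrist')
    if f: cv2.imwrite(f,cv2.resize(im,(800,600),interpolation=cv2.INTER_CUBIC))
    return s,im,P
def blob(im,lo,hi,n=1):
    m=cv2.inRange(cv2.cvtColor(im,cv2.COLOR_BGR2HSV),np.array(lo),np.array(hi))
    cs=sorted(cv2.findContours(m,cv2.RETR_EXTERNAL,cv2.CHAIN_APPROX_NONE)[0],key=cv2.contourArea)[::-1][:n]
    return [(c[:,0,:].astype(float),cv2.contourArea(c)) for c in cs]
E
python3 -c "
from h import *
s,im,P=wsnap('pics/w2.png')
np.save('s2.npy',s,allow_pickle=True);cv2.imwrite('pics/w2raw.png',im)
for c,a in blob(im,(45,80,60),(80,255,255),2):
    X=unproj(P,c,.016,s)[:,:2].astype(np.float32); (u,v),r=cv2.minEnclosingCircle(X); print(a,u,v,r,c.min(0),c.max(0))
plan(.660,.018,.17,-6.3)
"
```

```text
6698.0 0.6609081029891968 0.014283610507845879 0.04613041505217552 [211.  54.] [301. 148.]
543.5 0.8118575811386108 0.02856801077723503 0.01831182837486267 [397.  53.] [415.  90.]
pos [ 0.6551 -0.0542  0.1684] j7 -0.31 turn [ 0.0012 -0.0039  0.0041] then travel mm [72.3 -3.1 -1.6] t 10.6
```

play_rows --travel '[[17,-1,0],[17,-1,0],[17,-1,0],[17,0,0],[0,0,0],[0,0,0],[0,0,25],[0,0,30],[0,0,30],[0,0,15]]' --turn '[[0,0,0.004],[0,0,0],[0,0,0],[0,0,0],[0,0,0],[0,0,0],[0,0,0],[0,0,0],[0,0,0],[0,0,0]]'

```text
time: 11.8
tool_pos: [0.6553, 0.0065, 0.0677]
ee_rot: [-2.345, -2.089, 0.003]
contact_force: [-0.3, -0.5, -3.3]
grip_width: 0.0576
finger_force: 65.5
```

```bash
python3 -c "
from h import *
plan(.661,.0145,.0165,-6.3)
"
```

```text
pos [0.6553 0.0065 0.0677] j7 -0.47 turn [-0.002   0.001  -0.0054] then travel mm [ 8.6  4.8 51.2] t 11.8
```

play_rows --travel '[[8.5,5,0],[0,0,10],[0,0,10],[0,0,10],[0,0,7],[0,0,5],[0,0,3],[0,0,2],[0,0,0],[0,0,0]]' --turn '[[0,0,-0.005],[0,0,0],[0,0,0],[0,0,0],[0,0,0],[0,0,0],[0,0,0],[0,0,0],[0,0,0],[0,0,0]]'

```text
time: 13.05
tool_pos: [0.6622, 0.0157, 0.0225]
ee_rot: [2.339, 2.097, 0.0]
contact_force: [-0.6, -0.0, -3.3]
grip_width: 0.058
finger_force: 65.6
```

```bash
python3 -c "
from h import *
plan(.661,.0145,.0165,-6.3)
im=viewer.grab_frame('side')[170:280,110:270]
w=viewer.grab_frame('scene')[150:260,310:440]
cv2.imwrite('pics/c6.png',np.hstack([cv2.resize(im,(480,330)),cv2.resize(w,(300,330))]))"
```

```text
pos [0.6622 0.0157 0.0225] j7 -0.49 turn [ 0.0004 -0.0001  0.0009] then travel mm [-1.3 -1.1  6. ] t 13.1
```

View pics/c6.png

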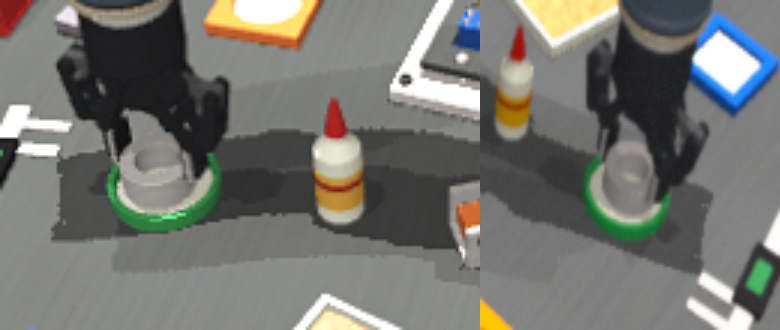

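The ring hangs centred over the dish and inside its rim. I'll lower it the rest of the way until the force shows contact.

play_rows --travel '[[-1,-1,2],[0,0,1.5],[0,0,1],[0,0,0.5],[0,0,0],[0,0,0],[0,0,0],[0,0,0],[0,0,0],[0,0,0]]' --turn '[[0,0,0],[0,0,0],[0,0,0],[0,0,0],[0,0,0],[0,0,0],[0,0,0],[0,0,0],[0,0,0],[0,0,0]]'

```text
time: 14.4
tool_pos: [0.6609, 0.0148, 0.0173]
ee_rot: [-2.339, -2.097, -0.0]
contact_force: [0.4, -0.3, -3.3]
grip_width: 0.0578
finger_force: 65.6
```

play_rows --travel '[[0,0,0.5],[0,0,0.5],[0,0,0.3],[0,0,0],[0,0,0],[0,0,0],[0,0,0],[0,0,0],[0,0,0],[0,0,0]]' --turn '[[0,0,0],[0,0,0],[0,0,0],[0,0,0],[0,0,0],[0,0,0],[0,0,0],[0,0,0],[0,0,0],[0,0,0]]'

```text
time: 15.65
tool_pos: [0.661, 0.0148, 0.0162]
ee_rot: [2.339, 2.097, 0.0]
contact_force: [-2.3, -0.4, 5.9]
grip_width: 0.0581
finger_force: 66.4
```

play_rows --travel '[[0,0,0],[0,0,0],[0,0,0],[0,0,0],[0,0,0],[0,0,0],[0,0,-10],[0,0,-20],[0,0,-30],[0,0,-30]]' --turn '[[0,0,0],[0,0,0],[0,0,0],[0,0,0],[0,0,0],[0,0,0],[0,0,0],[0,0,0],[0,0,0],[0,0,0]]' --hand 0

```text
time: 16.9
tool_pos: [0.6612, 0.015, 0.1085]
ee_rot: [2.338, 2.097, 0.002]
contact_force: [0.9, -0.2, 0.6]
grip_width: 0.0852
finger_force: 0.0
```

play_rows --travel '[[0,0,-30],[0,0,-30],[0,0,-20],[0,0,0],[-30,-25,0],[-30,-25,0],[-30,-25,0],[-30,-25,0],[-30,-25,0],[-30,-25,0]]' --turn '[[0,0,0],[0,0,0],[0,0,0],[0,0,0],[0,0,0],[0,0,0],[0,0,0],[0,0,0],[0,0,0],[0,0,0]]'

```text
time: 18.15
tool_pos: [0.4909, -0.1485, 0.1859]
ee_rot: [-2.339, -2.097, 0.001]
contact_force: [-0.3, -0.4, -0.0]
grip_width: 0.0856
finger_force: 0.0
```

```bash
python3 -c "
from h import *
plan(.442,-.2453,.17,-6.3)
w=viewer.grab_frame('scene')
cv2.imwrite('pics/c7.png',np.hstack([cv2.resize(w[170:250,330:420],(400,355)),cv2.resize(w[180:275,175:300],(400,355))]))"
```

```text
pos [ 0.4909 -0.1485  0.1859] j7 -0.12 turn [-0.0004  0.0001  0.001 ] then travel mm [-101.6  -38.    15.9] t 18.1
```

View pics/c7.png

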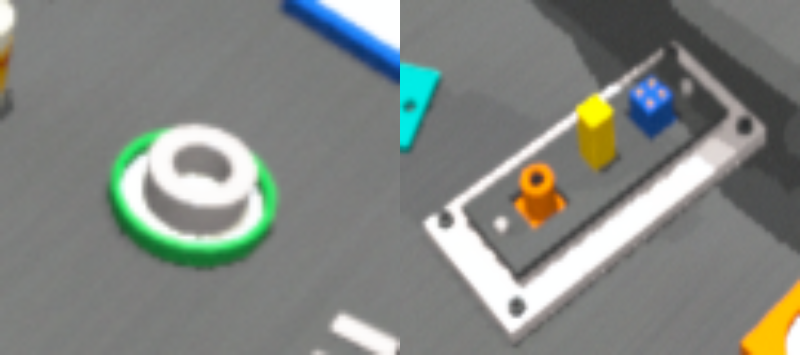

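The ring lies flat in the dish and the plate is still on its dowels. Next is the post.

play_rows --travel '[[-25,-10,0],[-25,-10,0],[-25,-9,0],[-25,-9,0],[0,0,0],[0,0,25],[0,0,25],[0,0,25],[0,0,20],[0,0,10]]' --turn '[[0,0,0],[0,0,0],[0,0,0],[0,0,0],[0,0,0],[0,0,0],[0,0,0],[0,0,0],[0,0,0],[0,0,0]]'

```text
time: 19.45
tool_pos: [0.4436, -0.2419, 0.0801]
ee_rot: [-2.337, -2.098, 0.0]
contact_force: [-0.3, -1.4, 0.4]
grip_width: 0.0854
finger_force: 0.0
```

```bash
python3 -c "
from h import *
plan(.442,-.2455,.042,-6.3)"
```

```text
pos [ 0.4436 -0.2419  0.0801] j7 0.0 turn [-0.0011 -0.0009  0.0022] then travel mm [-3.7 -1.2 38.1] t 19.4
```

play_rows --travel '[[-3.5,-1,0],[0,0,10],[0,0,10],[0,0,8],[0,0,4],[0,0,2],[0,0,0],[0,0,0],[0,0,0],[0,0,0]]' --turn '[[0,0,0.002],[0,0,0],[0,0,0],[0,0,0],[0,0,0],[0,0,0],[0,0,0],[0,0,0],[0,0,0],[0,0,0]]'

```text
time: 20.7
tool_pos: [0.4423, -0.2465, 0.0471]
ee_rot: [2.341, 2.095, 0.0]
contact_force: [0.2, -0.1, 0.3]
grip_width: 0.0852
finger_force: 0.0
```

play_rows --travel '[[0,0,0],[0,0,0],[0,0,0],[0,0,0],[0,0,0],[0,0,0],[0,0,0],[0,0,0],[0,0,0],[0,0,0]]' --turn '[[0,0,0],[0,0,0],[0,0,0],[0,0,0],[0,0,0],[0,0,0],[0,0,0],[0,0,0],[0,0,0],[0,0,0]]' --hand 1 --newtons 30

```text
time: 21.95
tool_pos: [0.4416, -0.2464, 0.047]
ee_rot: [-2.341, -2.094, 0.001]
contact_force: [-5.3, 0.8, 5.6]
grip_width: 0.0198
finger_force: 33.7
```

```bash
python3 -c "
from h import *
plan(.442,-.2455,.042,-6.3);s=manip.state();print(s['contact_force'],s['torque'])
im=viewer.grab_frame('side')[120:260,200:360]
w=viewer.grab_frame('wrist')
cv2.imwrite('pics/c8.png',np.hstack([cv2.resize(im,(400,350)),cv2.resize(w,(400,350))]))"
```

```text
pos [ 0.4416 -0.2464  0.047 ] j7 -0.02 turn [-0.0011 -0.     -0.0012] then travel mm [0.9 0.3 5. ] t 21.9
[-5.30268165  0.76663475  5.6049445 ] [ 0.21437289  1.08348326 -0.01686978]
```

View pics/c8.png

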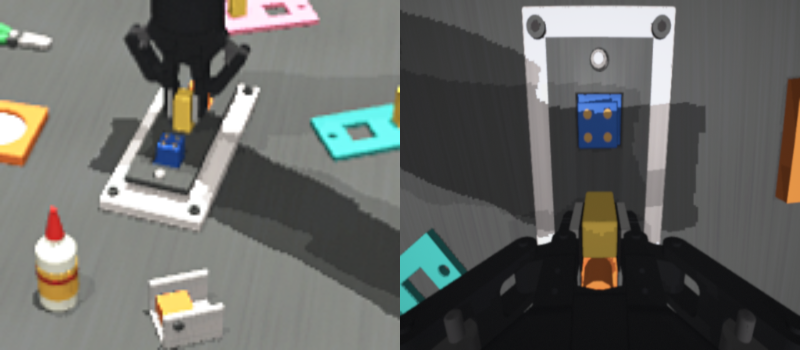

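play_rows --travel '[[0,0.7,-0.3],[0,0,0],[0,0,0],[0,0,0],[0,0,0],[0,0,0],[0,0,0],[0,0,0],[0,0,0],[0,0,0]]' --turn '[[0,0,0],[0,0,0],[0,0,0],[0,0,0],[0,0,0],[0,0,0],[0,0,0],[0,0,0],[0,0,0],[0,0,0]]' --newtons 80

```text
time: 23.3
tool_pos: [0.4416, -0.2463, 0.0471]
ee_rot: [-2.34, -2.093, 0.002]
contact_force: [-6.5, 0.5, 5.6]
grip_width: 0.0189
finger_force: 78.0
```

```bash
python3 -c "
from h import *
plan(.442,-.2455,.042,-6.3);s=manip.state();print(s['contact_force'],s['torque'])"
```

```text
pos [ 0.4416 -0.2463  0.0471] j7 -0.02 turn [-0.0023 -0.0001 -0.0013] then travel mm [0.9 0.3 5.1] t 23.3
[-6.45600221  0.49722599  5.5843971 ] [ 0.24024269  1.40877951 -0.07634203]
```

play_rows --travel '[[0,0.3,-1],[0,0,-1],[0,0,-1],[0,0,-1.5],[0,0,-1.5],[0,0,0],[0,0,0],[0,0,0],[0,0,0],[0,0,0]]' --turn '[[0,0,0],[0,0,0],[0,0,0],[0,0,0],[0,0,0],[0,0,0],[0,0,0],[0,0,0],[0,0,0],[0,0,0]]'

```text
time: 24.55
tool_pos: [0.4417, -0.2463, 0.0526]
ee_rot: [-2.34, -2.093, 0.003]
contact_force: [-5.5, 0.6, -4.3]
grip_width: 0.0189
finger_force: 78.6
```

```bash
python3 -c "
from h import *
plan(.442,-.2455,.042,-6.3);s=manip.state();print(s['contact_force'],s['torque'])"
```

```text
pos [ 0.4417 -0.2463  0.0526] j7 -0.02 turn [-0.003  -0.0005 -0.0013] then travel mm [ 0.9  0.2 10.6] t 24.6
[-5.4921012   0.59196117 -4.30682116] [ 0.07839666  1.34156484 -0.03354895]
```

play_rows --travel '[[0,-1,0],[0,-0.8,0],[0,0,0],[0,0,0],[0,0,0],[0,0,0],[0,0,0],[0,0,0],[0,0,0],[0,0,0]]' --turn '[[0,0,0],[0,0,0],[0,0,0],[0,0,0],[0,0,0],[0,0,0],[0,0,0],[0,0,0],[0,0,0],[0,0,0]]'

```text
time: 25.8
tool_pos: [0.4416, -0.2463, 0.0533]
ee_rot: [2.341, 2.095, 0.0]
contact_force: [-1.7, 1.3, -4.6]
grip_width: 0.0189
finger_force: 78.7
```

```bash
python3 -c "
from h import *
plan(.442,-.2455,.042,-6.3);s=manip.state();print(s['contact_force'],s['torque'])"
```

```text
pos [ 0.4416 -0.2463  0.0533] j7 -0.02 turn [ 0.0003 -0.     -0.001 ] then travel mm [ 0.9  0.3 11.3] t 25.8
[-1.74073779  1.32371694 -4.63870828] [ 0.01949873  0.43447589 -0.08028405]
```

Side load has dropped to under 2 N. I'll lift straight up.

play_rows --travel '[[0,-0.4,-1.5],[0,0,-2],[0,0,-2],[0,0,-3],[0,0,-3],[0,0,-4],[0,0,-6],[0,0,-8],[0,0,-8],[0,0,-5]]' --turn '[[0,0,0],[0,0,0],[0,0,0],[0,0,0],[0,0,0],[0,0,0],[0,0,0],[0,0,0],[0,0,0],[0,0,0]]'

```text
time: 27.05
tool_pos: [0.4412, -0.2464, 0.0965]
ee_rot: [2.341, 2.094, 0.0]
contact_force: [-0.0, -0.2, -3.7]
grip_width: 0.0185
finger_force: 78.9
```

```bash
python3 -c "
from h import *
plan(.487,.2306,.20,-17.5);s=manip.state();print(s['contact_force'],s['torque'])
im=viewer.grab_frame('side')[90:230,200:360]
w=viewer.grab_frame('scene')[170:275,165:305]
cv2.imwrite('pics/c9.png',np.hstack([cv2.resize(im,(400,350)),cv2.resize(w,(400,350))]))"
```

```text
pos [ 0.4412 -0.2464  0.0965] j7 0.02 turn [0.0007 0.0002 0.1943] then travel mm [ 468.7  -99.8 -103.5] t 27.1
[-3.00421833e-03 -1.92837595e-01 -3.70959943e+00] [-0.0331479   0.02510293  0.00607314]
```

View pics/c9.png

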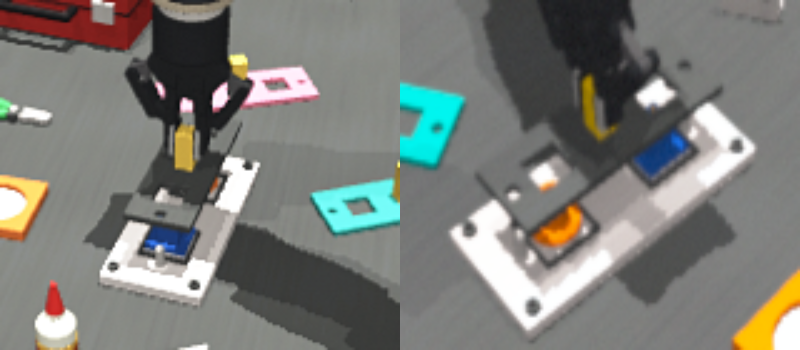

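The plate is level and off the dowels, and both parts stayed in their nests. Carrying it to the cork tray.

play_rows --travel '[[0,0,-20],[0,0,-28],[0,0,-28],[0,0,-28],[30,-6,0],[40,-9,0],[42,-9,0],[42,-9,0],[42,-9,0],[42,-9,0]]' --turn '[[0,0,0.05],[0,0,0.05],[0,0,0.05],[0,0,0.045],[0,0,0],[0,0,0],[0,0,0],[0,0,0],[0,0,0],[0,0,0]]'

```text
time: 28.4
tool_pos: [0.4639, -0.0027, 0.1997]
ee_rot: [-2.534, -1.857, 0.0]
contact_force: [1.5, 0.4, -3.1]
grip_width: 0.0187
finger_force: 79.1
```

play_rows --travel '[[42,-9,0],[42,-9,0],[42,-9,0],[40,-9,0],[30,-6,0],[20,-4,0],[10,-2,0],[0,0,0],[0,0,0],[0,0,0]]' --turn '[[0,0,0],[0,0,0],[0,0,0],[0,0,0],[0,0,0],[0,0,0],[0,0,0],[0,0,0],[0,0,0],[0,0,0]]'

```text
time: 29.65
tool_pos: [0.4865, 0.2248, 0.1998]
ee_rot: [2.535, 1.855, -0.001]
contact_force: [-0.6, -0.2, -3.1]
grip_width: 0.0191
finger_force: 79.1
```

```bash
python3 -c "
from h import *
plan(.487,.2307,.2,-17.6);s=manip.state();print(s['contact_force'],s['torque'])"
```

```text
pos [0.4865 0.2248 0.1998] j7 -1.06 turn [ 0.0002  0.0005 -0.0003] then travel mm [ 5.7 -1.3 -0.2] t 29.6
[-0.6066862  -0.23314453 -3.05654412] [ 0.03765023 -0.0252622  -0.02424295]
```

play_rows --travel '[[5.5,-1,0],[0,0,10],[0,0,20],[0,0,25],[0,0,25],[0,0,25],[0,0,20],[0,0,10],[0,0,0],[0,0,0]]' --turn '[[0,0,0],[0,0,0],[0,0,0],[0,0,0],[0,0,0],[0,0,0],[0,0,0],[0,0,0],[0,0,0],[0,0,0]]'

```text
time: 30.9
tool_pos: [0.4875, 0.2318, 0.0654]
ee_rot: [2.534, 1.857, 0.002]
contact_force: [-0.2, 0.0, -4.2]
grip_width: 0.0186
finger_force: 79.0
```

```bash
python3 -c "
from h import *
plan(.487,.2307,.027,-17.6)
im=viewer.grab_frame('side')[190:384,130:310]
w=viewer.grab_frame('scene')[90:190,300:430]
cv2.imwrite('pics/c10.png',np.hstack([cv2.resize(im,(390,420)),cv2.resize(w,(410,420))]))"
```

```text
pos [0.4875 0.2318 0.0654] j7 -1.18 turn [ 0.0006 -0.0008  0.0011] then travel mm [-1.2 -0.1 38.4] t 30.9
```

View pics/c10.png

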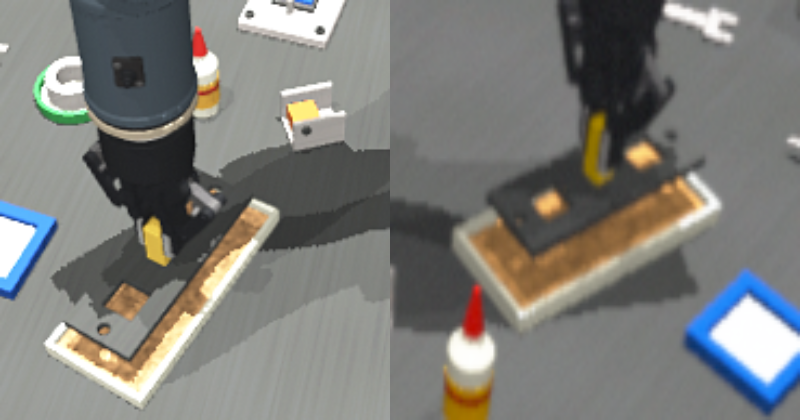

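The plate is level and in line with the tray, about 38 mm above it. Lowering.

play_rows --travel '[[-1,0,6],[0,0,8],[0,0,7],[0,0,6],[0,0,4],[0,0,2],[0,0,1.5],[0,0,1],[0,0,0],[0,0,0]]' --turn '[[0,0,0],[0,0,0],[0,0,0],[0,0,0],[0,0,0],[0,0,0],[0,0,0],[0,0,0],[0,0,0],[0,0,0]]'

```text
time: 32.25
tool_pos: [0.4868, 0.2306, 0.0294]
ee_rot: [-2.534, -1.857, -0.0]
contact_force: [0.3, 1.5, -3.3]
grip_width: 0.0188
finger_force: 79.0
```

play_rows --travel '[[0,0,0.8],[0,0,0.5],[0,0,0.5],[0,0,0],[0,0,0],[0,0,0],[0,0,0],[0,0,0],[0,0,0],[0,0,0]]' --turn '[[0,0,0],[0,0,0],[0,0,0],[0,0,0],[0,0,0],[0,0,0],[0,0,0],[0,0,0],[0,0,0],[0,0,0]]'

```text
time: 33.5
tool_pos: [0.4868, 0.2306, 0.0275]
ee_rot: [-2.534, -1.857, 0.0]
contact_force: [-0.9, 0.1, -3.2]
grip_width: 0.0189
finger_force: 79.0
```

play_rows --travel '[[0,0,0.5],[0,0,0.3],[0,0,0.2],[0,0,0],[0,0,0],[0,0,0],[0,0,0],[0,0,0],[0,0,0],[0,0,0]]' --turn '[[0,0,0],[0,0,0],[0,0,0],[0,0,0],[0,0,0],[0,0,0],[0,0,0],[0,0,0],[0,0,0],[0,0,0]]'

```text
time: 34.75
tool_pos: [0.4868, 0.2306, 0.0271]
ee_rot: [2.534, 1.857, 0.001]
contact_force: [-2.8, -0.6, 7.3]
grip_width: 0.0189
finger_force: 80.8
```

play_rows --travel '[[0,0,0],[0,0,0],[0,0,0],[0,0,0],[0,0,0],[0,0,0],[0,0,-10],[0,0,-20],[0,0,-30],[0,0,-30]]' --turn '[[0,0,0],[0,0,0],[0,0,0],[0,0,0],[0,0,0],[0,0,0],[0,0,0],[0,0,0],[0,0,0],[0,0,0]]' --hand 0

```text
time: 36.0
tool_pos: [0.4867, 0.2306, 0.118]
ee_rot: [-2.534, -1.857, -0.0]
contact_force: [0.2, 0.5, 0.1]
grip_width: 0.0853
finger_force: 0.0
```

play_rows --travel '[[0,0,-30],[0,0,-30],[0,0,-20],[0,0,0],[-42,9,0],[-42,9,0],[-42,9,0],[-42,9,0],[-42,9,0],[-42,9,0]]' --turn '[[0,0,0],[0,0,0],[0,0,0],[0,0,0],[0,0,0],[0,0,0],[0,0,0],[0,0,0],[0,0,0],[0,0,0]]'

```text
time: 37.25
tool_pos: [0.4616, -0.0274, 0.196]
ee_rot: [-2.534, -1.857, 0.001]
contact_force: [0.1, -0.6, 0.0]
grip_width: 0.0853
finger_force: 0.0
```

```bash
python3 -c "
from h import *
plan(.442,-.2455,.2,-6.3)
viewer.camera_params('side')
a=viewer.grab_frame('side')[230:384,130:310]; b=viewer.grab_frame('scene')[110:180,310:420]
cv2.imwrite('pics/c11.png',np.hstack([cv2.resize(a,(400,342)),cv2.resize(b,(400,342))]))"
```

```text
pos [ 0.4616 -0.0274  0.196 ] j7 -0.54 turn [-0.0008  0.0002 -0.1959] then travel mm [-219.     4.4   -4. ] t 37.2
```

View pics/c11.png

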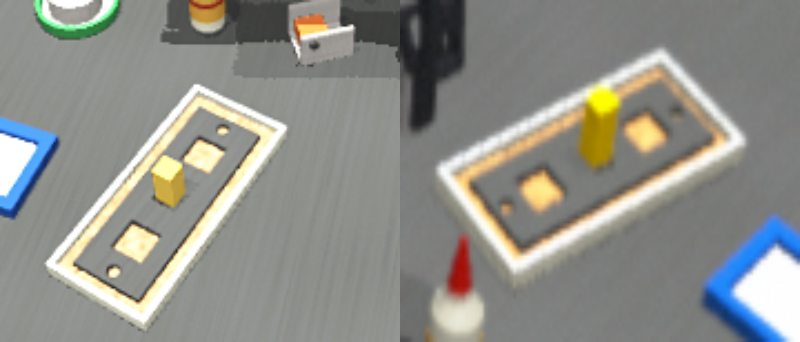

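The plate lies flat in the cork tray. My picture allowance is now used up, so from here I check numerically with image code. Moving back over the fixture.

play_rows --travel '[[0,0,-15],[0,0,-15],[0,0,-20],[-35,1,0],[-35,1,0],[-35,1,0],[-35,1,0],[-35,0,0],[-30,0,0],[-10,0,0]]' --turn '[[0,0,-0.065],[0,0,-0.065],[0,0,-0.066],[0,0,0],[0,0,0],[0,0,0],[0,0,0],[0,0,0],[0,0,0],[0,0,0]]'

```text
time: 38.6
tool_pos: [0.4422, -0.2412, 0.2458]
ee_rot: [-2.342, -2.093, 0.001]
contact_force: [-0.5, 0.9, -0.0]
grip_width: 0.0854
finger_force: 0.0
```

play_rows --travel '[[0,0,0],[0,0,0],[0,0,0],[0,0,0],[0,0,0],[0,0,0],[0,0,0],[0,0,0],[0,0,0],[0,0,0]]' --turn '[[0,0,0],[0,0,0],[0,0,0],[0,0,0],[0,0,0],[0,0,0],[0,0,0],[0,0,0],[0,0,0],[0,0,0]]'

```text
time: 39.85
tool_pos: [0.4428, -0.2402, 0.2465]
ee_rot: [-2.34, -2.096, -0.0]
contact_force: [-0.3, -0.3, 0.1]
grip_width: 0.0854
finger_force: 0.0
```

```bash
python3 -c "
from h import *
s,im,P=wsnap('pics/w3.png');cv2.imwrite('pics/w3raw.png',im);np.save('s3.npy',s,allow_pickle=True)
print(project(P,[[.4361,-.2994,.026],[.4361,-.2994,.054],[.4479,-.192,.026],[.4479,-.192,.054],[.65,-.2257,.014]],s).round(0))
for nm,lo,hi in(('or',(5,130,60),(22,255,255)),('bl',(100,120,40),(130,255,255))):
  for c,a in blob(im,lo,hi,3):
    if a>80: print(nm,a,c.min(0),c.max(0),'ctr@.026',unproj(P,[(c.min(0)+c.max(0))/2],.026,s).round(4), 'minrect',[np.round(q,1) for q in cv2.minAreaRect(unproj(P,c,.026 if a<5000 else .014,s)[:,:2].astype(np.float32)*1000)])
plan(.4361,-.2994,.12,-6.3)
"
```

```text
[[255. 207.]
 [255. 214.]
 [255. 126.]
 [255. 127.]
 [409. 135.]]
or 4690.5 [373.  99.] [446. 171.] ctr@.026 [[ 0.6442 -0.2246  0.026 ]] minrect [array([ 642.9, -225.7]), array([87.9, 92.4]), np.float64(88.0)]
or 685.0 [239. 192.] [268. 222.] ctr@.026 [[ 0.4345 -0.2993  0.026 ]] minrect [array([ 434.5, -299.6]), array([43. , 39.4]), np.float64(83.7)]
or 162.0 [ 91. 240.] [110. 258.] ctr@.026 [[ 0.2088 -0.3389  0.026 ]] minrect [array([ 208.1, -338.2]), array([30.5, 15. ]), np.float64(36.8)]
bl 1108.5 [237. 110.] [270. 144.] ctr@.026 [[ 0.4463 -0.1936  0.026 ]] minrect [array([ 446.3, -193.9]), array([42.1, 42. ]), np.float64(83.7)]
pos [ 0.4428 -0.2401  0.2465] j7 0.14 turn [-0.     -0.     -0.0001] then travel mm [-5.960e+01 -1.000e-01  1.265e+02] t 39.9
```

play_rows --travel '[[-30,-0.5,0],[-29,-0.5,0],[0,0,25],[0,0,30],[0,0,30],[0,0,30],[0,0,30],[0,0,25],[0,0,10],[0,0,0]]' --turn '[[0,0,0],[0,0,0],[0,0,0],[0,0,0],[0,0,0],[0,0,0],[0,0,0],[0,0,0],[0,0,0],[0,0,0]]'

```text
time: 41.15
tool_pos: [0.4353, -0.2986, 0.0663]
ee_rot: [-2.34, -2.096, 0.0]
contact_force: [0.1, -0.2, 0.6]
grip_width: 0.0857
finger_force: 0.0
```

```bash
python3 -c "
from h import *
plan(.435,-.2992,.031,-6.3)"
```

```text
pos [ 0.4353 -0.2986  0.0663] j7 0.13 turn [-0.0007 -0.0004  0.0001] then travel mm [-0.7 -0.2 35.3] t 41.1
```

play_rows --travel '[[-0.5,0,10],[0,0,10],[0,0,8],[0,0,5],[0,0,2],[0,0,0],[0,0,0],[0,0,0],[0,0,0],[0,0,0]]' --turn '[[0,0,0],[0,0,0],[0,0,0],[0,0,0],[0,0,0],[0,0,0],[0,0,0],[0,0,0],[0,0,0],[0,0,0]]'

```text
time: 42.4
tool_pos: [0.4352, -0.2992, 0.0316]
ee_rot: [2.34, 2.096, 0.0]
contact_force: [0.5, -0.6, 0.8]
grip_width: 0.0856
finger_force: 0.0
```

play_rows --travel '[[0,0,0],[0,0,0],[0,0,0],[0,0,0],[0,0,0],[0,0,0],[0,0,0],[0,0,0],[0,0,0],[0,0,0]]' --turn '[[0,0,0],[0,0,0],[0,0,0],[0,0,0],[0,0,0],[0,0,0],[0,0,0],[0,0,0],[0,0,0],[0,0,0]]' --hand 1 --newtons 30

```text
time: 43.65
tool_pos: [0.4353, -0.2992, 0.0316]
ee_rot: [2.34, 2.096, 0.0]
contact_force: [-0.8, 0.0, 6.1]
grip_width: 0.0229
finger_force: 29.4
```

play_rows --travel '[[0,0,-4],[0,0,-6],[0,0,-12],[0,0,-20],[0,0,-28],[0,0,-28],[0,0,-28],[0,0,-24],[0,0,-10],[0,0,0]]' --turn '[[0,0,0],[0,0,0],[0,0,0],[0,0,0],[0,0,0],[0,0,0],[0,0,0],[0,0,0],[0,0,0],[0,0,0]]'

```text
time: 44.9
tool_pos: [0.4353, -0.2993, 0.192]
ee_rot: [2.339, 2.095, 0.0]
contact_force: [1.0, 0.7, -1.1]
grip_width: 0.0226
finger_force: 29.5
```

```bash
python3 -c "
from h import *
s,im,P=wsnap('pics/w4.png')
print(s['contact_force'],s['grip_width'])
for c,a in blob(im,(5,130,60),(22,255,255),3): print(a,c.min(0),c.max(0))
print(project(P,[s['tool_pos']],s))
plan(.648,-.305,.19,-6.3)"
```

```text
[ 0.95993252  0.70521382 -1.11702894] 0.022587089908356006
7182.5 [397.  39.] [487. 129.]
3820.5 [217. 194.] [293. 276.]
283.5 [ 56. 214.] [ 83. 236.]
[[254.00521116 235.56123394]]
pos [ 0.435  -0.299   0.1912] j7 0.22 turn [-0.0003 -0.0001 -0.    ] then travel mm [ 17.5 212.4   1.2] t 45.0
```

Cap held. Moving to just short of the orange tray.

play_rows --travel '[[3,30,0],[3,30,0],[3,30,0],[3,30,0],[3,30,0],[2,30,0],[0,22,0],[0,10,0],[0,0,0],[0,0,0]]' --turn '[[0,0,0],[0,0,0],[0,0,0],[0,0,0],[0,0,0],[0,0,0],[0,0,0],[0,0,0],[0,0,0],[0,0,0]]'

```text
time: 46.2
tool_pos: [0.6469, -0.3058, 0.1912]
ee_rot: [-2.34, -2.095, 0.001]
contact_force: [-0.5, 1.0, 0.0]
grip_width: 0.023
finger_force: 29.6
```

```bash
python3 -c "
from h import *
s,im,P=wsnap('pics/w5.png')
m=cv2.inRange(cv2.cvtColor(im,cv2.COLOR_BGR2HSV),np.array((5,130,60)),np.array((22,255,255)))
cs,h=cv2.findContours(m,cv2.RETR_CCOMP,cv2.CHAIN_APPROX_NONE)
for c,k in zip(cs,h[0]):
    if cv2.contourArea(c)>500:
        p=c[:,0,:].astype(float); z=.014
        X=unproj(P,p,z,s)[:,:2].astype(np.float32)*1000; print('hole' if k[3]>=0 else 'outer',cv2.contourArea(c),p.min(0),p.max(0),[np.round(q,1) for q in cv2.minAreaRect(X)],cv2.minEnclosingCircle(X))
plan(.648,-.2257,.19,-6.3)"
```

```text
outer 3839.0 [217. 194.] [293. 276.] [array([ 634.1, -386.4]), array([109.8,  89.9]), np.float64(63.5)] ((637.8604125976562, -388.8562927246094), 55.826271057128906)
outer 7043.0 [206.  52.] [294. 144.] [array([ 651.5, -228. ]), array([90.4, 91. ]), np.float64(88.2)] ((651.5955810546875, -228.3068389892578), 62.67807388305664)
hole 2880.5 [222.  68.] [281. 130.] [array([ 651.7, -227.5]), array([64.1, 64.6]), np.float64(38.7)] ((651.6740112304688, -227.69886779785156), 32.77359390258789)
pos [ 0.6469 -0.3058  0.1915] j7 0.09 turn [-0.0006  0.0002 -0.0006] then travel mm [79.7 -7.7  1.5] t 46.2
```

play_rows --travel '[[26,-1.5,0],[26,-1.5,0],[26,-1,0],[0,0,0],[0,0,20],[0,0,30],[0,0,30],[0,0,30],[0,0,20],[0,0,10]]' --turn '[[0,0,0],[0,0,0],[0,0,0],[0,0,0],[0,0,0],[0,0,0],[0,0,0],[0,0,0],[0,0,0],[0,0,0]]'

```text
time: 47.5
tool_pos: [0.652, -0.2277, 0.0506]
ee_rot: [-2.34, -2.095, 0.001]
contact_force: [-0.2, -0.1, -0.3]
grip_width: 0.0229
finger_force: 29.6
```

```bash
python3 -c "
from h import *
plan(.6515,-.2278,.0216,-6.3)"
```

```text
pos [ 0.652  -0.2277  0.0506] j7 -0.07 turn [-0.0009 -0.     -0.0003] then travel mm [-0.1 -0.5 29. ] t 47.5
```

play_rows --travel '[[0,0,8],[0,0,7],[0,0,5],[0,0,3],[0,0,2],[0,0,1],[0,0,0.5],[0,0,0],[0,0,0],[0,0,0]]' --turn '[[0,0,0],[0,0,0],[0,0,0],[0,0,0],[0,0,0],[0,0,0],[0,0,0],[0,0,0],[0,0,0],[0,0,0]]'

```text
time: 48.75
tool_pos: [0.6524, -0.2275, 0.0251]
ee_rot: [2.34, 2.096, 0.0]
contact_force: [-0.7, 0.7, -0.5]
grip_width: 0.0228
finger_force: 29.6
```

play_rows --travel '[[0,0,0.4],[0,0,0.3],[0,0,0.3],[0,0,0],[0,0,0],[0,0,0],[0,0,0],[0,0,0],[0,0,0],[0,0,0]]' --turn '[[0,0,0],[0,0,0],[0,0,0],[0,0,0],[0,0,0],[0,0,0],[0,0,0],[0,0,0],[0,0,0],[0,0,0]]'

```text
time: 50.0
tool_pos: [0.6524, -0.2276, 0.024]
ee_rot: [2.34, 2.096, 0.0]
contact_force: [-0.4, 0.0, -0.5]
grip_width: 0.0232
finger_force: 29.6
```

play_rows --travel '[[0,0,0.8],[0,0,0.5],[0,0,0.4],[0,0,0.3],[0,0,0.2],[0,0,0],[0,0,0],[0,0,0],[0,0,0],[0,0,0]]' --turn '[[0,0,0],[0,0,0],[0,0,0],[0,0,0],[0,0,0],[0,0,0],[0,0,0],[0,0,0],[0,0,0],[0,0,0]]'

```text
time: 51.25
tool_pos: [0.6524, -0.2275, 0.0218]
ee_rot: [-2.34, -2.096, 0.0]
contact_force: [-0.3, 1.1, -0.7]
grip_width: 0.023
finger_force: 29.6
```

play_rows --travel '[[0,0,0.3],[0,0,0.2],[0,0,0.2],[0,0,0],[0,0,0],[0,0,0],[0,0,0],[0,0,0],[0,0,0],[0,0,0]]' --turn '[[0,0,0],[0,0,0],[0,0,0],[0,0,0],[0,0,0],[0,0,0],[0,0,0],[0,0,0],[0,0,0],[0,0,0]]'

```text
time: 52.5
tool_pos: [0.6524, -0.2276, 0.0217]
ee_rot: [2.34, 2.096, 0.0]
contact_force: [-1.4, 0.0, 6.2]
grip_width: 0.0227
finger_force: 30.0
```

play_rows --travel '[[0,0,0],[0,0,0],[0,0,0],[0,0,0],[0,0,0],[0,0,-10],[0,0,-20],[0,0,-30],[0,0,-30],[0,0,-30]]' --turn '[[0,0,0],[0,0,0],[0,0,0],[0,0,0],[0,0,0],[0,0,0],[0,0,0],[0,0,0],[0,0,0],[0,0,0]]' --hand 0

```text
time: 53.75
tool_pos: [0.6527, -0.2276, 0.144]
ee_rot: [2.339, 2.095, 0.002]
contact_force: [0.2, 0.5, 0.8]
grip_width: 0.0852
finger_force: 0.0
```

play_rows --travel '[[0,0,-30],[0,0,-10],[-20,0,0],[-20,0,0],[-20,0,0],[-20,0,0],[0,0,0],[0,0,0],[0,0,0],[0,0,0]]' --turn '[[0,0,0],[0,0,0],[0,0,0],[0,0,0],[0,0,0],[0,0,0],[0,0,0],[0,0,0],[0,0,0],[0,0,0]]'

```text
time: 55.0
tool_pos: [0.6439, -0.3062, 0.1812]
ee_rot: [-2.339, -2.097, -0.0]
contact_force: [0.9, -0.3, 0.3]
grip_width: 0.0852
finger_force: 0.0
```

```bash
python3 -c "
from h import *
s,im,P=wsnap('pics/w6.png')
m=cv2.inRange(cv2.cvtColor(im,cv2.COLOR_BGR2HSV),np.array((5,130,60)),np.array((22,255,255)))
cs,h=cv2.findContours(m,cv2.RETR_CCOMP,cv2.CHAIN_APPROX_NONE)
for c,k in zip(cs,h[0]):
    if cv2.contourArea(c)>200:
        p=c[:,0,:].astype(float)
        X=unproj(P,p,.016,s)[:,:2].astype(np.float32)*1000; print('hole' if k[3]>=0 else 'outer',cv2.contourArea(c),p.min(0),p.max(0),[np.round(q,1) for q in cv2.minAreaRect(X)])
print(project(P,[[.652,-.2276,.044],[.652,-.2276,.016]],s))
plan(.4463,-.1936,.19,-6.3)"
```

```text
outer 1256.0 [236.  78.] [274. 119.] [array([ 652.8, -228.2]), array([41.1, 39.8]), np.float64(83.8)]
outer 7529.0 [207.  50.] [298. 145.] [array([ 651.4, -228. ]), array([89.8, 90.4]), np.float64(88.2)]
hole 3065.5 [223.  66.] [285. 130.] [array([ 651.6, -227.8]), array([63.8, 64.2]), np.float64(40.9)]
[[254.0137011   97.03483722]
 [254.12731053  98.33569629]]
pos [ 0.6439 -0.3064  0.1813] j7 0.09 turn [ 0.0002 -0.0002  0.0009] then travel mm [  90.4 -208.8   -8.7] t 55.0
```

The cap sits flat and centred in the round recess. Next is the block.

play_rows --travel '[[15,-30,0],[15,-30,0],[15,-30,0],[15,-30,0],[15,-30,0],[10,-30,0],[5.5,-20,0],[0,-9,0],[0,0,0],[0,0,0]]' --turn '[[0,0,0.001],[0,0,0],[0,0,0],[0,0,0],[0,0,0],[0,0,0],[0,0,0],[0,0,0],[0,0,0],[0,0,0]]'

```text
time: 56.3
tool_pos: [0.4468, -0.1943, 0.1812]
ee_rot: [2.341, 2.094, 0.001]
contact_force: [0.9, -1.0, -0.5]
grip_width: 0.0855
finger_force: 0.0
```

```bash
python3 -c "
from h import *
s,im,P=wsnap('pics/w7.png')
for c,a in blob(im,(100,120,40),(130,255,255),3):
  for z in(.026,.054): print(a,c.min(0),c.max(0),[np.round(q,1) for q in cv2.minAreaRect(unproj(P,c,z,s)[:,:2].astype(np.float32)*1000)])
print(project(P,[[.4463,-.1936,.026],[.4463,-.1936,.054]],s))
plan(.4463,-.1936,.0315,-6.3)"
```

```text
1500.5 [234. 153.] [274. 192.] [array([ 446.7, -192.6]), array([42.9, 43.3]), np.float64(83.6)]
1500.5 [234. 153.] [274. 192.] [array([ 447.5, -186.6]), array([38.8, 39.2]), np.float64(83.6)]
[[253.94786152 173.8250439 ]
 [253.84002253 179.93893856]]
pos [ 0.4468 -0.1943  0.1811] j7 0.01 turn [ 0.0006 -0.0001 -0.0011] then travel mm [  0.6  -0.5 149.6] t 56.4
```

play_rows --travel '[[1,0,20],[0,0,25],[0,0,25],[0,0,25],[0,0,20],[0,0,15],[0,0,10],[0,0,5],[0,0,3],[0,0,0]]' --turn '[[0,0,0],[0,0,0],[0,0,0],[0,0,0],[0,0,0],[0,0,0],[0,0,0],[0,0,0],[0,0,0],[0,0,0]]'

```text
time: 57.6
tool_pos: [0.4462, -0.1931, 0.0333]
ee_rot: [2.341, 2.095, 0.0]
contact_force: [0.1, 0.1, -0.7]
grip_width: 0.0855
finger_force: 0.0
```

play_rows --travel '[[0,0,1],[0,0,0],[0,0,0],[0,0,0],[0,0,0],[0,0,0],[0,0,0],[0,0,0],[0,0,0],[0,0,0]]' --turn '[[0,0,0],[0,0,0],[0,0,0],[0,0,0],[0,0,0],[0,0,0],[0,0,0],[0,0,0],[0,0,0],[0,0,0]]' --hand 1 --newtons 30

```text
time: 58.85
tool_pos: [0.4461, -0.1931, 0.0323]
ee_rot: [2.341, 2.095, 0.0]
contact_force: [-1.1, -0.4, 6.1]
grip_width: 0.0236
finger_force: 29.9
```

play_rows --travel '[[0,0,-4],[0,0,-6],[0,0,-12],[0,0,-20],[0,0,-28],[0,0,-28],[0,0,-28],[0,0,-24],[0,0,-15],[0,0,-5]]' --turn '[[0,0,0],[0,0,0],[0,0,0],[0,0,0],[0,0,0],[0,0,0],[0,0,0],[0,0,0],[0,0,0],[0,0,0]]'

```text
time: 60.1
tool_pos: [0.4462, -0.1931, 0.2035]
ee_rot: [2.34, 2.094, 0.001]
contact_force: [0.0, -0.2, -1.1]
grip_width: 0.0239
finger_force: 29.5
```

```bash
python3 -c "
from h import *
plan(.65,.15,.20,-6.3);print(manip.state()['contact_force'])"
```

```text
pos [ 0.4462 -0.1931  0.2035] j7 0.02 turn [ 0.0018  0.0006 -0.0011] then travel mm [363.4 164.9   3.5] t 60.1
[ 0.03395526 -0.16724164 -1.06309173]
```

play_rows --travel '[[20,9,0],[38,17,0],[40,18,0],[42,19,0],[42,20,0],[42,20,0],[42,19,0],[40,18,0],[36,16,0],[21,9,0]]' --turn '[[0,0,0],[0,0,0],[0,0,0],[0,0,0],[0,0,0],[0,0,0],[0,0,0],[0,0,0],[0,0,0],[0,0,0]]'

```text
time: 61.35
tool_pos: [0.6503, 0.1519, 0.2014]
ee_rot: [-2.338, -2.096, 0.001]
contact_force: [0.3, -0.4, -0.0]
grip_width: 0.0234
finger_force: 29.5
```

play_rows --travel '[[0,0,0],[0,0,0],[0,0,0],[0,0,0],[0,0,0],[0,0,0],[0,0,0],[0,0,0],[0,0,0],[0,0,0]]' --turn '[[0,0,0],[0,0,0],[0,0,0],[0,0,0],[0,0,0],[0,0,0],[0,0,0],[0,0,0],[0,0,0],[0,0,0]]'

```text
time: 62.6
tool_pos: [0.6502, 0.1495, 0.2021]
ee_rot: [-2.341, -2.095, 0.0]
contact_force: [-0.4, 1.8, -0.5]
grip_width: 0.0233
finger_force: 29.5
```

```bash
cat > sq.py <<'E'
from h import *
s,im,P=wsnap()
m=cv2.inRange(cv2.cvtColor(im,cv2.COLOR_BGR2HSV),np.array((100,120,40)),np.array((130,255,255)))
cs,h=cv2.findContours(m,cv2.RETR_CCOMP,cv2.CHAIN_APPROX_NONE)
for c,k in zip(cs,h[0]):
    if cv2.contourArea(c)>400:
        p=c[:,0,:].astype(float)
        X=unproj(P,p,.014,s)[:,:2].astype(np.float32)*1000; print('hole' if k[3]>=0 else 'outer',cv2.contourArea(c),p.min(0),p.max(0),[np.round(q,1) for q in cv2.minAreaRect(X)])
plan(.663,.231,.2,-6.3)
E
python3 sq.py
```

```text
outer 9594.0 [430. 193.] [511. 336.] [array([927.2, -30.3]), array([117.1, 240.6]), np.float64(8.9)]
hole 1065.5 [469. 220.] [498. 298.] [array([944.8,  -9.3]), array([117.8,  33.5]), np.float64(89.9)]
outer 4873.5 [215. 192.] [294. 275.] [array([640.6,  63.4]), array([114.9,  97.2]), np.float64(83.7)]
outer 6699.0 [217.  53.] [300. 137.] [array([663.7, 230.6]), array([90.2, 90.8]), np.float64(83.7)]
hole 3591.5 [229.  65.] [289. 127.] [array([663.5, 230.2]), array([66.6, 66.8]), np.float64(83.7)]
pos [0.6502 0.1495 0.2021] j7 -0.62 turn [-0.0001  0.     -0.001 ] then travel mm [82.4  3.8  2.1] t 62.6
```

play_rows --travel '[[27,1.5,0],[28,1.5,0],[27,1.5,0],[0,0,0],[0,0,20],[0,0,30],[0,0,35],[0,0,30],[0,0,20],[0,0,10]]' --turn '[[0,0,0],[0,0,0],[0,0,0],[0,0,0],[0,0,0],[0,0,0],[0,0,0],[0,0,0],[0,0,0],[0,0,0]]'

```text
time: 63.9
tool_pos: [0.6637, 0.2297, 0.0562]
ee_rot: [-2.342, -2.094, 0.002]
contact_force: [0.7, -0.0, -0.2]
grip_width: 0.0235
finger_force: 29.5
```

```bash
python3 -c "
from h import *
plan(.6636,.2304,.0223,-6.3)"
```

```text
pos [0.6637 0.2297 0.0562] j7 -0.78 turn [-0.0007  0.0007 -0.0016] then travel mm [ 0.6 -0.1 33.9] t 63.9
```

play_rows --travel '[[0,0,8],[0,0,7],[0,0,5],[0,0,3],[0,0,2],[0,0,1.5],[0,0,1],[0,0,0.5],[0,0,0],[0,0,0]]' --turn '[[0,0,0],[0,0,0],[0,0,0],[0,0,0],[0,0,0],[0,0,0],[0,0,0],[0,0,0],[0,0,0],[0,0,0]]'

```text
time: 65.15
tool_pos: [0.6638, 0.2305, 0.0291]
ee_rot: [2.341, 2.095, 0.0]
contact_force: [-0.3, 0.1, 0.5]
grip_width: 0.0235
finger_force: 29.5
```

play_rows --travel '[[0,0,2],[0,0,1.5],[0,0,1],[0,0,0.7],[0,0,0.5],[0,0,0.4],[0,0,0.3],[0,0,0.2],[0,0,0],[0,0,0]]' --turn '[[0,0,0],[0,0,0],[0,0,0],[0,0,0],[0,0,0],[0,0,0],[0,0,0],[0,0,0],[0,0,0],[0,0,0]]'

```text
time: 66.4
tool_pos: [0.6638, 0.2305, 0.0225]
ee_rot: [-2.341, -2.095, -0.0]
contact_force: [-0.6, 1.4, -0.7]
grip_width: 0.0234
finger_force: 29.5
```

play_rows --travel '[[0,0,0.3],[0,0,0.2],[0,0,0],[0,0,0],[0,0,0],[0,0,0],[0,0,0],[0,0,0],[0,0,0],[0,0,0]]' --turn '[[0,0,0],[0,0,0],[0,0,0],[0,0,0],[0,0,0],[0,0,0],[0,0,0],[0,0,0],[0,0,0],[0,0,0]]'

```text
time: 67.65
tool_pos: [0.6638, 0.2305, 0.0225]
ee_rot: [2.341, 2.095, 0.0]
contact_force: [-1.6, -0.9, 4.4]
grip_width: 0.0233
finger_force: 30.3
```

The part has touched down, so I release and retreat.

play_rows --travel '[[0,0,0],[0,0,0],[0,0,0],[0,0,0],[0,0,0],[0,0,-10],[0,0,-20],[0,0,-30],[0,0,-30],[0,0,-30]]' --turn '[[0,0,0],[0,0,0],[0,0,0],[0,0,0],[0,0,0],[0,0,0],[0,0,0],[0,0,0],[0,0,0],[0,0,0]]' --hand 0

```text
time: 68.9
tool_pos: [0.664, 0.2307, 0.1449]
ee_rot: [2.341, 2.095, 0.003]
contact_force: [0.5, 0.0, -0.2]
grip_width: 0.0855
finger_force: 0.0
```

play_rows --travel '[[0,0,-30],[0,0,-20],[-20,0,0],[-20,0,0],[-20,0,0],[-20,0,0],[0,0,0],[0,0,0],[0,0,0],[0,0,0]]' --turn '[[0,0,0],[0,0,0],[0,0,0],[0,0,0],[0,0,0],[0,0,0],[0,0,0],[0,0,0],[0,0,0],[0,0,0]]'

```text
time: 70.15
tool_pos: [0.6548, 0.1519, 0.1919]
ee_rot: [-2.34, -2.096, -0.0]
contact_force: [-0.3, -0.2, 0.3]
grip_width: 0.0854
finger_force: 0.0
```

```bash
python3 sq.py
python3 - <<'E'
from h import *
for n in('scene','side'):
    im=viewer.grab_frame(n);P=viewer.camera_params(n)
    cs=blob(im,(0,150,80),(4,255,255),6)
    q=project(P,[[.516,.0015,.108]])[0]
    print(n,'red cap predicted',q.round(0),[c.mean(0).round(0) for c,a in cs if abs(c.mean(0)-q).max()<30])
    for nm,lo,hi,X in(('green',(45,80,60),(80,255,255),(.661,.0145,.016)),('yellow',(22,150,80),(33,255,255),(.487,.2307,.05)),('yellow2',(22,150,80),(33,255,255),(.487,.2307,.05))):
        q=project(P,[X])[0]; print(nm,q.round(0),[((c.min(0)+c.max(0))/2) for c,a in blob(im,lo,hi,8) if abs(c.mean(0)-q).max()<20])
E
```

```text
outer 5678.5 [433. 198.] [511. 316.] [array([924.3,  -7.4]), array([107.6, 194.9]), np.float64(8.8)]
outer 1483.5 [236.  78.] [274. 118.] [array([664., 231.]), array([41.7, 41.5]), np.float64(83.7)]
outer 7080.5 [212.  54.] [297. 140.] [array([663.6, 231. ]), array([89.8, 90.5]), np.float64(83.7)]
hole 3772.0 [224.  67.] [286. 130.] [array([663.5, 230.1]), array([65.9, 66.6]), np.float64(83.7)]
pos [0.6549 0.1517 0.1919] j7 -0.63 turn [-0.0001 -0.0002 -0.0001] then travel mm [79.8 -0.6 -8.1] t 70.2
scene red cap predicted [326. 161.] [array([326., 164.])]
green [373. 212.] [array([373., 214.])]
yellow [364. 132.] [array([364. , 135.5])]
yellow2 [364. 132.] [array([364. , 135.5])]
side red cap predicted [221. 206.] [array([221., 210.]), array([216., 230.]), array([229., 230.])]
green [164. 229.] [array([164., 232.])]
yellow [206. 307.] [array([205.5, 313.5])]
yellow2 [206. 307.] [array([205.5, 313.5])]
```

The block is centred in its recess, the bottle is still standing, and the plate and ring are in their places. The robot is clear, so I hand the job in.

```bash
python3 -c "
from station import manip
print(manip.close_job())"
```

```text
the job is handed in; nothing more can be done
None
```

The job is handed in at about 70 s of the 128 s allowed: the ring is in the green dish, the plate in the cork tray, the cap in the orange tray and the block in the blue tray, all set down under force control in the order asked, and the glue bottle is still standing.

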